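# Reassemble a resin trap for vacuum infusion

## Robot

A 6-joint arm with a two-finger parallel gripper is mounted at the origin on the work surface. World frame = base frame: x ahead of the robot, y to its left, z up, the work surface at z = 0. Lengths are in m, angles in rad, forces in N, time in s.
With the tool pointing down it reaches from about 0.25 to 0.775 m from the base axis. Payload 4 kg.
Tool frame: the origin (TCP) lies midway between the tips of the shut fingers; the grasp point (between the pads) lies 19 mm behind it; z points along the fingers, y is the line along which they close (so a half turn about z gives the same grasp; the last joint's range is limited). The gripper opens to 94 mm and grips with 3 to 60 N. Pads are 16 mm wide; open, the fingers measure 119 mm over their backs; the gripper's body (75 mm by 177 mm) begins 78 mm behind the grasp point.
Start: joints at [1.17, 0.087, 1.371, -0, 1.684, -0.103], TCP at [0.161, 0.526, 0.206] pointing down, gripper open.
Joint ranges: [-3.1, 3.1], [-0.76, 2.03], [0.27, 2.55], [-1.08, 4.22], [0.17, 2.65], [-2.57, 2.57]. Speed limits (rad/s): [2.79, 2.79, 3.14, 3.14, 3.14, 3.14].

## Interface

Orientations are given as [roll, pitch, yaw] about the fixed x, y, z axes, in that order (R = Rz(yaw) Ry(pitch) Rx(roll)).
In Python, from bench import get_obs, snapshot, close_job gives the robot as it stands. The module is installed in compiled form; this text tells all that it offers.
- The arm moves only by the tool drive_tool, never from a script. Its argument "commands" is a list of rows, each a list of 6 numbers: the shift along the tool's x, y, z in units of 0.04 m (1.0 is 0.04 m), then the turn, a rotation vector about the tool's x, y, z in units of 0.1 rad (1.0 is 0.1 rad). In form: [[dx, dy, dz, wx, wy, wz], ...]. A call has 1 to 20 rows; each row shifts and turns the commanded pose from where the row before left it, along the tool's axes as they then stand; what a row does not reach is not made up. A row lasts 1/8 s, in which the tool goes at most 62.5 mm and 10.7 degrees, less where a joint would pass 70% of its speed; a pose out of reach is approached as far as the arm can. A call with a number of a shift or a turn outside -1 to 1 is refused whole. A call with a gripper value outside its range is refused whole. "gripper" is the closure, from 0 (fully open) to 1 (shut), set as the call begins (left out, the last holds). The fingers move at their own pace and stop on an object; the grip force is fixed at half the most. Time passes only in rows, so rows that do not move let the fingers close. It gives the time, the measured TCP pose, the force, the opening and the grip force at its end, in the units of the state.
- get_obs(): the state, without advancing time (a new reading comes with each control period).
- snapshot(name): name is "scene" or "top"; returns a dict with "image" (480x640x3 uint8, blue, green, red), "range_z" (480x640 float32, m along the optical axis (not along the pixel's ray), 0 where there is no reading), "fx", "fy", "cx", "cy" (pixels), "rvec" (rotation vector, rad) and "tvec" (3), from world to camera coordinates, as OpenCV has them. Camera axes: x right, y down, z forward; pixel columns grow to the right and rows downward; lengths in m; the calibration is good to about 2 mm. A picture is of the moment at which its call begins.
- close_job(): hands the job in; it is judged then, once.
The state is a dict: "time": time; "joint_positions": joint angles; "qvel": joint speeds; "joint_torque": joint torques, N m; "tool_pos": TCP position; "ee_rot": TCP orientation; "wrist_force": force on the tool from outside, world axes, zero at the start; "wrist_torque": the same for the moment, N m; "width": finger opening in m; "finger_force": force on a finger pad.
Only numpy, scipy, OpenCV 4.12 (cv2) and the standard library are available. Lean on these libraries where they do the work, as an engineer would, in place of code of your own. Each camera call takes 0.05 s, during which the arm holds its last target. There are 200 camera calls.

## Task

Get the resin trap ready for the next infusion, building it up in this order: stand the white liner with the yellow handle upright on the floor of the steel pot, lay the orange seal flat and centred on the pot's flange, lay the aluminium lid flat and centred on the seal, and last press the red stopper, narrow end down, snugly into the lid's black neck. Leave go of each part before you fetch the next. The small black seal, green tape roll, pigment jar and grey mixing cup stay where they are.

Things in the scene. Friction and masses are not known exactly. Their poses are not given: they have to be found in the camera images.
- pot: Steel resin trap pot, upright, bolted down. Wall 116 mm outside diameter; flat flange on top 144 mm diameter, its face 80 mm above the bench. Mouth and inside 100 mm diameter, inner floor 6 mm above the bench. Below the flange a brass hose tail sticks out at +x to 94 mm from the axis and a dial gauge at -x to 82 mm. Origin on the axis at bench level, z up.
- liner: White plastic cup, open on top, rim 84 mm diameter, 48 mm high, 90 g. Over the mouth a stiff yellow handle bar, 10 mm thick, along the liner's y (straight for 58 mm), bar centre 67 mm above the foot, top 72 mm: pinch it across, along x. Origin centre of underside, z up. In the pot the bar lies just below the flange face: inside the 100 mm mouth open the fingers only part way.
- seal: Orange ring lying flat: outer diameter 134 mm, inner 110 mm (section 12 mm wide at mean radius 61 mm), 10 mm thick, about 60 g, stiff. Pinch it across its section, one finger inside the ring and one outside. Origin at the ring's centre, on its underside, z up. Goes on the pot's flange.
- lid: Round aluminium lid, right way up: disc 140 mm diameter, 10 mm thick, with a black neck in the middle: tube 46 mm outside, 34 mm inside diameter, its top 34 mm above the underside, open right through. About 0.4 kg. Take it by the outside of the neck. Origin at the centre of the underside, z up. Lying on the seal, its underside is 90 mm above the bench.
- stopper: Red stopper standing on its narrow end: 46 mm high, 45 g; 26 mm diameter at the foot widening evenly to 39 mm at 28 mm height, then a straight head of 39 mm. Origin at the centre of the narrow end, z up (to the head). Pressed into the lid's neck it jams on its taper 17 to 20 mm deep; the head stays above the neck.
- small_seal: Bystander: small black seal ring for another pot, outer diameter 72 mm, 8 mm thick. Origin at its centre, underside.
- tape_roll: Bystander: roll of green tape lying flat, 72 mm diameter, 24 mm high. Origin at its centre, underside.
- pigment_jar: Bystander: white jar with a blue cap, 52 mm diameter, 62 mm high. Origin at the centre of the underside.
- mixing_cup: Bystander: empty grey mixing cup, rim 64 mm diameter, 66 mm high. Origin at the centre of the underside.
Not all that is in view belongs to the job. Leave any blue or purple look-alike of the liner alone.

How it is judged:
On the way, in this order (a step that is already met when the one before it is completed fails the run):
1. the liner stands in the pot, let go (horizontal distance between liner and pot below 0.013 m and z of liner in the frame of pot between 0.003 and 0.011 m and angle between liner's own z axis and vertical below 0.08 rad and linear speed of liner below 0.02 m/s and contact force between the fingers and liner below 0.3 N), for 0.2 s.
2. the orange seal lies on the flange, let go (horizontal distance between liner and pot below 0.013 m and z of liner in the frame of pot between 0.003 and 0.011 m and angle between liner's own z axis and vertical below 0.08 rad and horizontal distance between seal and pot below 0.009 m and z of seal in the frame of pot between 0.076 and 0.084 m and angle between seal's own z axis and vertical below 0.06 rad and linear speed of seal below 0.02 m/s and contact force between the fingers and seal below 0.3 N), for 0.2 s.
3. the lid lies on the seal, let go (horizontal distance between liner and pot below 0.013 m and z of liner in the frame of pot between 0.003 and 0.011 m and angle between liner's own z axis and vertical below 0.08 rad and horizontal distance between seal and pot below 0.009 m and z of seal in the frame of pot between 0.076 and 0.084 m and angle between each of seal, lid's own z axis and vertical below 0.06 rad and horizontal distance between lid and pot below 0.01 m and z of lid in the frame of pot between 0.085 and 0.094 m and linear speed of lid below 0.02 m/s and contact force between the fingers and lid below 0.3 N), for 0.2 s.
At the end, for the whole second after the job is handed in: Liner upright on the pot's floor; orange seal flat on the flange, centred on the pot within 9 mm; lid flat on the seal, centred on the pot within 10 mm; stopper upright in the lid's neck, within 6 mm of its axis and at least 13 mm deep; all released and at rest (horizontal distance between liner and pot below 0.013 m and z of liner in the frame of pot between 0.003 and 0.011 m and angle between liner's own z axis and vertical below 0.08 rad and horizontal distance between seal and pot below 0.009 m and z of seal in the frame of pot between 0.076 and 0.084 m and angle between each of seal, lid's own z axis and vertical below 0.06 rad and horizontal distance between lid and pot below 0.01 m and z of lid in the frame of pot between 0.085 and 0.094 m and horizontal distance between stopper and lid below 0.006 m and z of stopper in the frame of lid below 0.021 m and angle between stopper's own z axis and vertical below 0.15 rad and linear speed of each of liner, seal, lid, stopper below 0.02 m/s); the robot touches nothing.
It fails at once if a bystander (small black seal, tape roll, pigment jar, mixing cup) is pushed more than 25 mm from its place (distance of any of small_seal, tape_roll, pigment_jar, mixing_cup from where it was at the start of the episode above 0.025 m).
It also fails if it takes over 109 s, if anything falls off the work surface, if the arm or the gripper's body presses on something with over 40 N, if the wrist force passes 120 N, or if a joint passes its speed limit or range.

## Working session

There is one attempt and no reset: what is moved stays moved. The work goes in short steps, Python scripts to look and compute and a tool call to move; the robot and the scene stay as the last step left them, time stands still between calls to the robot, and variables do not carry over. Pictures are saved under pics/ and viewed, at most 14 in all, crops included, and the job is handed in when it is done.

Besides the shell and the picture viewer there is one more tool, called after "Request:" as name(argument=value, ...), one argument or row to a line, values as JSON. drive_tool: Moves the arm, as the interface text tells. Its arguments: {"type":"object","properties":{"commands":{"type":"array"},"gripper":{"type":"number"}},"required":["commands"]}

```bash
mkdir -p pics
cat > h.py <<'E'
import numpy as np, cv2
from bench import get_obs, snapshot, close_job
def cloud(s):
    R=cv2.Rodrigues(np.array(s["rvec"],float))[0]; t=np.array(s["tvec"],float).ravel()
    z=s["range_z"].astype(float); v,u=np.mgrid[:480,:640]
    P=np.stack([(u-s["cx"])/s["fx"]*z,(v-s["cy"])/s["fy"]*z,z],-1)
    return (P-t)@R   # world points HxWx3
def ray(s,u,v,h):
    R=cv2.Rodrigues(np.array(s["rvec"],float))[0]; t=np.array(s["tvec"],float).ravel()
    d=R.T@np.array([(u-s["cx"])/s["fx"],(v-s["cy"])/s["fy"],1]); c=-R.T@t
    return c+d*(h-c[2])/d[2]
E
python3 - <<'E'
from h import *
for n in("top","scene"):
    s=snapshot(n); cv2.imwrite(f"pics/{n}0.png",s["image"]); np.save(f"{n}0.npy",s,allow_pickle=True)
    R=cv2.Rodrigues(np.array(s["rvec"],float))[0]; print(n,-R.T@np.array(s["tvec"]).ravel(),R[2],s["fx"],(s["range_z"]>0).mean())
print(get_obs())
E
```

```text
top [ 0.41464453 -0.03961436  1.11728346] [ 0.13625914  0.01544825 -0.99055277] 494.39898816429104 0.9960091145833333
scene [ 1.1845007  -0.36194451  1.02568683] [-0.50842788  0.27277339 -0.81675931] 618.7819632003358 0.9958723958333333
{'time': 0.1, 'joint_positions': array([ 1.16990567e+00,  8.78843937e-02,  1.37207042e+00,  1.97660328e-06,
        1.68359929e+00, -1.03129360e-01]), 'qvel': array([-5.92663219e-05, -2.34444014e-03, -4.01357008e-03, -1.01852278e-03,
       -1.55664418e-03, -5.13417688e-04]), 'joint_torque': array([ 1.52893008e-03, -3.41251194e+01, -3.03301549e+01,  7.18669756e-02,
        3.03810916e-02, -9.89761702e-05]), 'tool_pos': array([0.16118877, 0.52534382, 0.20443601]), 'ee_rot': array([-3.13964182e+00, -2.03879184e-04,  2.84383137e+00]), 'wrist_force': array([-0.30470191,  0.03429721, -0.23455511]), 'wrist_torque': array([-0.0429648 ,  0.05274468,  0.03601702]), 'finger_force': 0.0, 'width': 0.09422503121035772}
```

View pics/top0.png

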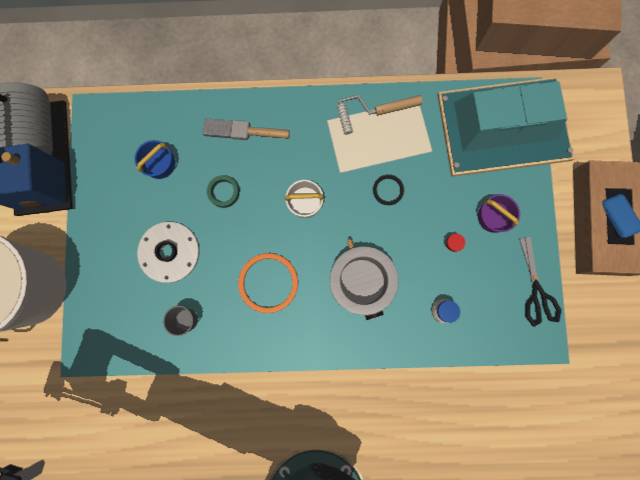

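View pics/scene0.png

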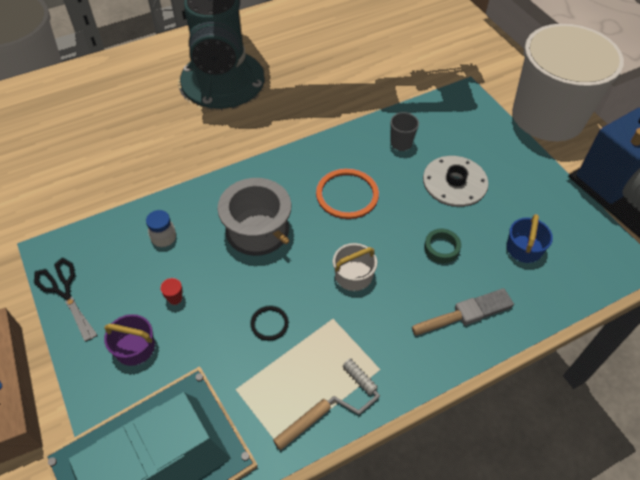

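The top view shows the pot at (364,281), orange seal (268,283), lid (168,252), red stopper (456,242), and bystanders tape (223,191), small seal (388,190), jar (447,311) and cup (180,320).

Three parts could be the liner: blue at (155,160), white at (305,198) and purple at (499,213), all with yellow bars. The white one fits the description. I'll measure and confirm it in a crop.

```bash
cat >> h.py <<'E'
def seg(s,box,kind):
    u0,v0,u1,v1=box; hsv=cv2.cvtColor(s["image"],cv2.COLOR_BGR2HSV).astype(int)
    H,S,V=hsv[...,0],hsv[...,1],hsv[...,2]
    m={"yellow":(H>14)&(H<32)&(S>130)&(V>90),"orange":(H>3)&(H<16)&(S>150)&(V>90),
       "white":(S<60)&(V>110),"grey":(S<60)&(V>60),"black":(V<60),"red":((H<8)|(H>172))&(S>150)&(V>70)}[kind]
    k=np.zeros(m.shape,bool); k[v0:v1,u0:u1]=True
    return m&k
def fit(P):  # circle fit xy
    x,y=P[:,0],P[:,1]; A=np.c_[2*x,2*y,np.ones(len(x))]
    c=np.linalg.lstsq(A,x*x+y*y,rcond=None)[0]; return c[0],c[1],np.sqrt(c[2]+c[0]**2+c[1]**2)
def outer(s,mask,h,hull=True):
    cs=cv2.findContours(mask.astype(np.uint8),cv2.RETR_EXTERNAL,cv2.CHAIN_APPROX_NONE)[0]
    c=max(cs,key=len)
    if hull: c=cv2.convexHull(c)
    return np.array([ray(s,*p[0],h) for p in c])
E
python3 - <<'E'
from h import *
s=np.load("top0.npy",allow_pickle=True).item(); P=cloud(s)
np.set_printoptions(precision=4,suppress=True)
def rep(n,m,zlo,zhi):
    m=m&(P[...,2]>zlo)&(P[...,2]<zhi); Q=P[m]
    print(n,len(Q),"zmed",np.median(Q[:,2]),"mid",(Q.min(0)+Q.max(0))/2,"span",np.ptp(Q,0)); return m,Q
m,_=rep("flange",seg(s,(325,240,402,322),"grey"),.07,.09); print(fit(outer(s,m,.08)))
m,_=rep("seal",seg(s,(230,245,305,320),"orange"),0,.02); print(fit(outer(s,m,.01)))
m,_=rep("lid",seg(s,(130,215,205,290),"white"),0,.02); print(fit(outer(s,m,.01)))
k=np.zeros(m.shape,bool);k[225:275,145:190]=True
m,_=rep("neck",k,.027,.045); print(fit(outer(s,m,.034)))
k[:]=0;k[225:260,440:475]=True
m,_=rep("stop",k&seg(s,(440,225,475,260),"red"),.035,.055); print(fit(outer(s,m,.046)))
k[:]=0;k[170:225,280:330]=True
m,_=rep("liner rim",k&~seg(s,(280,170,330,225),"yellow"),.04,.055); print(fit(outer(s,m,.048)))
m,Q=rep("bar",seg(s,(280,170,330,225),"yellow"),.062,.08)
c=Q[:,:2]-Q[:,:2].mean(0);w,V=np.linalg.eigh(c.T@c);print("dir",V[:,1],np.degrees(np.arctan2(V[1,1],V[0,1])), Q.mean(0))
for n,b in dict(jar=(430,290,465,330),cup=(160,300,202,340),tape=(203,172,243,212),ss=(370,172,406,208)).items():
    k[:]=0;k[b[1]:b[3],b[0]:b[2]]=True; rep(n,k,.005,.1)
a=cv2.resize(s["image"][160:330,140:530],None,fx=2,fy=2,interpolation=cv2.INTER_CUBIC);cv2.imwrite("pics/crop1.png",a)
E
```

```text
flange 1951 zmed 0.07992566825616523 mid [ 0.4597 -0.1167  0.078 ] span [0.1424 0.1426 0.016 ]
(np.float64(0.4591629864774798), np.float64(-0.11654667254030984), np.float64(0.07134795277492215))
seal 783 zmed 0.009771130491998903 mid [0.463  0.0931 0.0097] span [0.1316 0.1311 0.0121]
(np.float64(0.46262050846356223), np.float64(0.09322358108213143), np.float64(0.06556769680357534))
lid 2528 zmed 0.009634771334505635 mid [0.5402 0.3215 0.0092] span [0.141  0.1425 0.0183]
(np.float64(0.5382659546988263), np.float64(0.31975243109618234), np.float64(0.07023452378564464))
neck 174 zmed 0.033055374307139646 mid [0.5388 0.3183 0.0332] span [0.0432 0.0454 0.0125]
(np.float64(0.5388617794236688), np.float64(0.31801667210726897), np.float64(0.022919229521867545))
stop 243 zmed 0.04595930916144762 mid [ 0.537  -0.3219  0.0437] span [0.0357 0.0371 0.0159]
(np.float64(0.5367528980276031), np.float64(-0.3204686305333897), np.float64(0.018867622797446755))
liner rim 237 zmed 0.04730949608996741 mid [0.645  0.0049 0.0463] span [0.0824 0.0821 0.0121]
(np.float64(0.6446058160985952), np.float64(0.005105345530397543), np.float64(0.04126176107220701))
bar 145 zmed 0.07027386050971997 mid [0.6452 0.0052 0.0688] span [0.0088 0.0786 0.0132]
dir [0.0097 1.    ] 89.44211046749152 [0.6447 0.0058 0.07  ]
jar 584 zmed 0.060804556852993505 mid [ 0.3937 -0.3034  0.037 ] span [0.0823 0.0756 0.0638]
cup 645 zmed 0.03995484118550397 mid [0.3871 0.291  0.0381] span [0.0821 0.0904 0.0661]
tape 485 zmed 0.022660720694054327 mid [0.6787 0.1919 0.0176] span [0.0861 0.0706 0.0253]
ss 310 zmed 0.007695684589030651 mid [ 0.6665 -0.1835  0.009 ] span [0.0789 0.0768 0.008 ]
```

View pics/crop1.png

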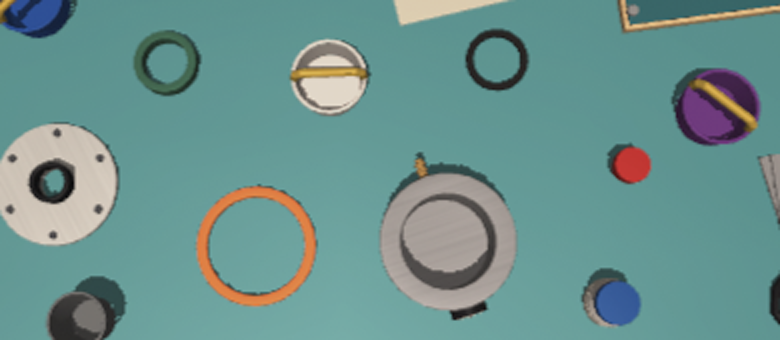

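The crop confirms the white liner at crop pixel (329,77), with its bar along world y. All measured sizes and heights match the description. I'll keep yaw at π/2 throughout, so tool x = world +y, tool y = world +x and tool z = down.

Request:
drive_tool(
  commands=[
    [0, 0, 0, 0, 0, 1],
    [0, 0, 0, 0, 0, 1],
    [0, 0, 0, 0, 0, 1],
    [0, 0, 0, 0, 0, 1],
    [0, 0, 0, 0, 0, 1],
    [0, 0, 0, 0, 0, 1],
    [0, 0, 0, 0, 0, 1],
    [0, 0, 0, 0, 0, 1],
    [0, 0, 0, 0, 0, 1],
    [0, 0, 0, 0, 0, 1],
    [0, 0, 0, 0, 0, 1],
    [0, 0, 0, 0, 0, 1],
    [0, 0, 0, 0, 0, 0.73],
    [0, 0, 0, 0, 0, 0],
    [0, 0, 0, 0, 0, 0],
  ],
  gripper=0.55,
)

```text
time: 1.98
tool_pos: [0.1613, 0.5257, 0.2051]
ee_rot: [-3.141, 0.001, 1.572]
wrist_force: [-0.1, -0.1, -0.3]
width: 0.0424
finger_force: 0.0
```

Request:
drive_tool(
  commands=[
    [-1, 0.93, 0, 0, 0, 0],
    [-1, 0.93, 0, 0, 0, 0],
    [-1, 0.93, 0, 0, 0, 0],
    [-1, 0.93, 0, 0, 0, 0],
    [-1, 0.93, 0, 0, 0, 0],
    [-1, 0.93, 0, 0, 0, 0],
    [-1, 0.93, 0, 0, 0, 0],
    [-1, 0.93, 0, 0, 0, 0],
    [-1, 0.93, 0, 0, 0, 0],
    [-1, 0.93, 0, 0, 0, 0],
    [-1, 0.93, 0, 0, 0, 0],
    [-1, 0.93, 0, 0, 0, 0],
    [-1, 0.93, 0, 0, 0, 0],
    [0, 0, 0, 0, 0, 0],
    [0, 0, 0, 0, 0, 0],
    [0, 0, 0, 0, 0, 0],
  ],
)

```text
time: 3.98
tool_pos: [0.6444, 0.0071, 0.2061]
ee_rot: [3.141, -0.0, 1.573]
wrist_force: [-0.5, -0.1, 0.5]
width: 0.0423
finger_force: 0.0
```

Request:
drive_tool(
  commands=[
    [0, 0, 1, 0, 0, 0],
    [0, 0, 1, 0, 0, 0],
    [0, 0, 1, 0, 0, 0],
    [0, 0, 0.5, 0, 0, 0],
    [-0.04, 0, 0.36, 0, 0, 0],
    [0, 0, 0, 0, 0, 0],
    [0, 0, 0, 0, 0, 0],
  ],
)

```text
time: 4.85
tool_pos: [0.6462, 0.0042, 0.0529]
ee_rot: [3.138, 0.0, 1.571]
wrist_force: [0.1, 0.8, -0.9]
width: 0.0425
finger_force: 0.0
```

Request:
drive_tool(
  commands=[
    [0, 0, 0, 0, 0, 0],
    [0, 0, 0, 0, 0, 0],
    [0, 0, 0, 0, 0, 0],
    [0, 0, 0, 0, 0, 0],
    [0, 0, 0, 0, 0, 0],
    [0, 0, 0, 0, 0, 0],
  ],
  gripper=1,
)

```text
time: 5.6
tool_pos: [0.6452, 0.0042, 0.0513]
ee_rot: [3.141, -0.0, 1.571]
wrist_force: [0.5, -0.4, 1.2]
width: 0.0092
finger_force: 30.0
```

Request:
drive_tool(
  commands=[
    [0, 0, -0.5, 0, 0, 0],
    [0, 0, -1, 0, 0, 0],
    [0, 0, -1, 0, 0, 0],
    [0, 0, -1, 0, 0, 0],
    [0, 0, -0.4, 0, 0, 0],
    [0, 0, 0, 0, 0, 0],
    [0, 0, 0, 0, 0, 0],
  ],
)

```text
time: 6.48
tool_pos: [0.6441, 0.0043, 0.2047]
ee_rot: [-3.138, -0.0, 1.571]
wrist_force: [-0.4, 0.8, -0.3]
width: 0.0091
finger_force: 30.0
```

Request:
drive_tool(
  commands=[
    [-0.51, -0.77, 0, 0, 0, 0],
    [-0.51, -0.77, 0, 0, 0, 0],
    [-0.51, -0.77, 0, 0, 0, 0],
    [-0.51, -0.77, 0, 0, 0, 0],
    [-0.51, -0.77, 0, 0, 0, 0],
    [-0.51, -0.77, 0, 0, 0, 0],
    [0, 0, 0, 0, 0, 0],
    [0, 0, 0, 0, 0, 0],
    [0, 0, 0, 0, 0, 0],
  ],
)

```text
time: 7.6
tool_pos: [0.4606, -0.1176, 0.2063]
ee_rot: [-3.14, -0.001, 1.572]
wrist_force: [0.0, -0.2, -0.7]
width: 0.0091
finger_force: 30.0
```

Run:
```python
from h import *
print(get_obs()["tool_pos"])
s=snapshot("scene"); cv2.imwrite("pics/s1.png",s["image"])
```

```text
[ 0.46061467 -0.11759755  0.20629026]
```

View pics/s1.png

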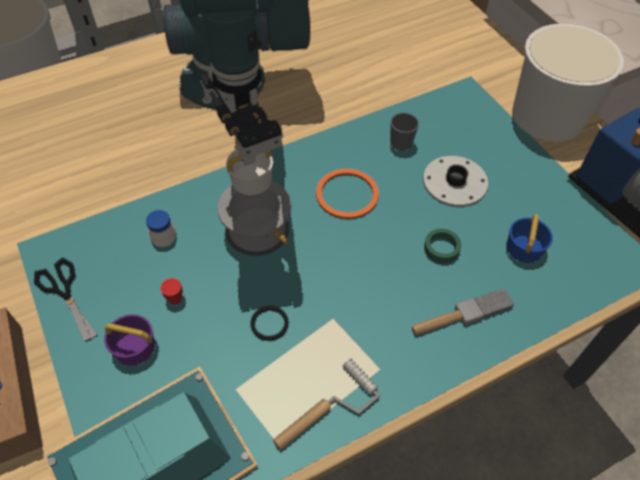

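The liner hangs upright in the fingers at (250,172), above the pot mouth at (255,215). I'll lower it now.

Request:
drive_tool(
  commands=[
    [0, -0.03, 0.8, 0, 0, 0],
    [0, 0, 0.8, 0, 0, 0],
    [0, 0, 0.7, 0, 0, 0],
    [0, 0, 0.6, 0, 0, 0],
    [0, 0, 0.4, 0, 0, 0],
    [0, 0, 0.2, 0, 0, 0],
    [0, 0, 0.15, 0, 0, 0],
    [0, 0, 0.05, 0, 0, 0],
    [0, 0, 0, 0, 0, 0],
    [0, 0, 0, 0, 0, 0],
  ],
)

```text
time: 8.9
tool_pos: [0.4594, -0.1184, 0.0597]
ee_rot: [3.14, 0.0, 1.571]
wrist_force: [-0.2, -0.6, -1.2]
width: 0.0088
finger_force: 30.0
```

Request:
drive_tool(
  commands=[
    [0, 0, 0.06, 0, 0, 0],
    [0, 0, 0, 0, 0, 0],
    [0, 0, 0, 0, 0, 0],
  ],
)

```text
time: 9.28
tool_pos: [0.4595, -0.1183, 0.0571]
ee_rot: [3.14, 0.0, 1.571]
wrist_force: [0.7, 0.5, 0.7]
width: 0.0091
finger_force: 30.0
```

Request:
drive_tool(
  commands=[
    [0, 0, 0, 0, 0, 0],
    [0, 0, 0, 0, 0, 0],
    [0, 0, 0, 0, 0, 0],
    [0, 0, 0, 0, 0, 0],
  ],
  gripper=0.65,
)

```text
time: 9.78
tool_pos: [0.4588, -0.1181, 0.0565]
ee_rot: [-3.141, -0.0, 1.571]
wrist_force: [0.6, -0.2, 0.1]
width: 0.0326
finger_force: 0.0
```

Request:
drive_tool(
  commands=[
    [0, 0, -0.3, 0, 0, 0],
    [0, 0, -0.6, 0, 0, 0],
    [0, 0, -0.8, 0, 0, 0],
    [0, 0, -0.8, 0, 0, 0],
    [0, 0, -0.8, 0, 0, 0],
    [0, 0, 0, 0, 0, 0],
    [0, 0, 0, 0, 0, 0],
  ],
)

```text
time: 10.65
tool_pos: [0.4586, -0.1181, 0.1881]
ee_rot: [-3.141, -0.0, 1.571]
wrist_force: [0.3, 0.3, -0.7]
width: 0.033
finger_force: 0.0
```

Request:
drive_tool(
  commands=[
    [0.88, -0.237, 0, 0, 0, 0],
    [0.88, -0.237, 0, 0, 0, 0],
    [0.88, -0.237, 0, 0, 0, 0],
    [0.88, -0.237, 0, 0, 0, 0],
    [0.88, -0.237, 0, 0, 0, 0],
    [0.88, -0.237, 0, 0, 0, 0],
    [0, 0, 0, 0, 0, 0],
    [0, 0, 0, 0, 0, 0],
    [0, 0, 0, 0, 0, 0],
  ],
)

```text
time: 11.78
tool_pos: [0.4022, 0.092, 0.1881]
ee_rot: [-3.141, 0.0, 1.569]
wrist_force: [0.4, 0.3, -0.0]
width: 0.0327
finger_force: 0.0
```

Run:
```python
from h import *
s=snapshot("top"); P=cloud(s); cv2.imwrite("pics/t2.png",cv2.resize(s["image"][160:340,200:440],None,fx=3,fy=3))
m=seg(s,(325,240,402,322),"yellow")&(P[...,2]>.06);Q=P[m];print(len(Q),Q.mean(0),np.ptp(Q,0),np.median(Q[:,2]))
k=np.zeros(m.shape,bool);k[240:322,325:402]=1
m=k&(P[...,2]>.045)&(P[...,2]<.06)&(np.hypot(P[...,0]-.459,P[...,1]+.1165)<.046);Q=P[m];print(len(Q),(Q.max(0)+Q.min(0))/2,np.ptp(Q,0),fit(Q))
for i in range(3): print(get_obs()["tool_pos"])
```

```text
144 [ 0.45816063 -0.11474127  0.08348691] [0.04800443 0.11552309 1.05304313] 0.076846568890358
251 [ 0.45938525 -0.11653784  0.05232427] [0.08349168 0.08186791 0.01455867] (np.float64(0.45915265113899806), np.float64(-0.11723548708376622), np.float64(0.03934510791738194))
[0.40227446 0.09204445 0.18830084]
[0.40227446 0.09204445 0.18830084]
[0.40227446 0.09204445 0.18830084]
```

View pics/t2.png

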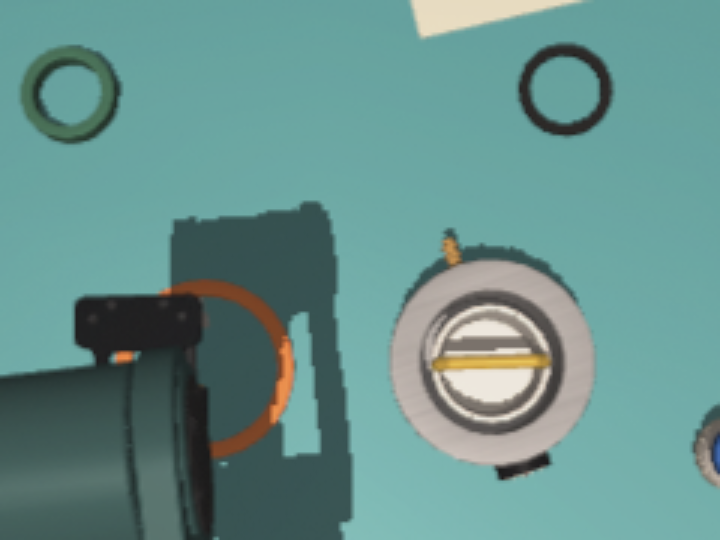

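The liner stands centred in the pot, with its bar at crop pixel (491,363) and height 0.077 m. Next I'll descend on the near side of the seal.

Request:
drive_tool(
  commands=[
    [0.03, 0, 1, 0, 0, 0],
    [0, 0, 1, 0, 0, 0],
    [0, 0, 1, 0, 0, 0],
    [0, 0, 0.7, 0, 0, 0],
    [0, 0, 0.5, 0, 0, 0],
    [0, 0, 0.25, 0, 0, 0],
    [0, 0, 0.1, 0, 0, 0],
    [0, 0, 0, 0, 0, 0],
    [0, 0, 0, 0, 0, 0],
    [0, 0, 0, 0, 0, 0],
  ],
)

```text
time: 13.08
tool_pos: [0.4027, 0.0943, 0.0073]
ee_rot: [3.14, -0.0, 1.571]
wrist_force: [-0.5, 0.3, -0.7]
width: 0.0327
finger_force: 0.0
```

Request:
drive_tool(
  commands=[
    [0, 0, 0, 0, 0, 0],
    [0, 0, 0, 0, 0, 0],
  ],
)

```text
time: 13.32
tool_pos: [0.4022, 0.0943, 0.0068]
ee_rot: [3.141, -0.0, 1.571]
wrist_force: [0.5, -0.6, -0.2]
width: 0.0329
finger_force: 0.0
```

Request:
drive_tool(
  commands=[
    [0, 0, 0, 0, 0, 0],
  ],
)

```text
time: 13.45
tool_pos: [0.4021, 0.0942, 0.0067]
ee_rot: [-3.142, -0.0, 1.571]
wrist_force: [1.1, 0.1, -0.2]
width: 0.0334
finger_force: 0.0
```

Request:
drive_tool(
  commands=[
    [0, 0, 0, 0, 0, 0],
  ],
)

```text
time: 13.58
tool_pos: [0.4021, 0.0942, 0.0067]
ee_rot: [-3.142, -0.0, 1.571]
wrist_force: [-0.3, 0.7, -1.2]
width: 0.0326
finger_force: 0.0
```

Request:
drive_tool(
  commands=[
    [0, 0, 0.1, 0, 0, 0],
    [0, 0, 0, 0, 0, 0],
    [0, 0, 0, 0, 0, 0],
  ],
)

```text
time: 13.95
tool_pos: [0.402, 0.0942, 0.0025]
ee_rot: [-3.141, -0.0, 1.571]
wrist_force: [-0.1, 0.1, -0.0]
width: 0.0334
finger_force: 0.0
```

Request:
drive_tool(
  commands=[
    [0, 0, 0, 0, 0, 0],
    [0, 0, 0, 0, 0, 0],
    [0, 0, 0, 0, 0, 0],
    [0, 0, 0, 0, 0, 0],
    [0, 0, 0, 0, 0, 0],
    [0, 0, 0, 0, 0, 0],
  ],
  gripper=1,
)

```text
time: 14.7
tool_pos: [0.4022, 0.0942, 0.0028]
ee_rot: [3.141, -0.0, 1.571]
wrist_force: [-0.2, -0.7, 0.7]
width: 0.0107
finger_force: 29.9
```

Request:
drive_tool(
  commands=[
    [0, 0, -0.3, 0, 0, 0],
    [0, 0, -0.6, 0, 0, 0],
    [0, 0, -0.8, 0, 0, 0],
    [0, 0, -0.8, 0, 0, 0],
    [0, 0, -0.8, 0, 0, 0],
    [0, 0, -0.6, 0, 0, 0],
    [0, 0, -0.3, 0, 0, 0],
    [0, 0, 0, 0, 0, 0],
    [0, 0, 0, 0, 0, 0],
    [0, 0, 0, 0, 0, 0],
  ],
)

```text
time: 15.95
tool_pos: [0.4014, 0.0941, 0.1694]
ee_rot: [-3.139, 0.0, 1.571]
wrist_force: [1.2, -1.0, -0.8]
width: 0.0105
finger_force: 30.0
```

Run:
```python
from h import *
s=snapshot("scene"); P=cloud(s); cv2.imwrite("pics/s3.png",cv2.resize(s["image"][60:260,200:460],None,fx=3,fy=3))
m=seg(s,(200,60,460,300),"orange")&(P[...,2]>.05);Q=P[m];Q=Q[np.abs(Q-np.median(Q,0)).max(1)<.1]
print(len(Q),Q.mean(0),np.ptp(Q,0)); A=np.c_[Q[:,:2],np.ones(len(Q))]; print("slope",np.linalg.lstsq(A,Q[:,2],rcond=None)[0]); print(Q.min(0),Q.max(0),get_obs()["tool_pos"])
```

```text
715 [0.46984766 0.10047436 0.17530149] [0.13044538 0.13280917 0.01468928]
slope [-0.00769629 -0.0015002   0.1790683 ]
[0.40084848 0.03221429 0.16687966] [0.53129385 0.16502346 0.18156894] [0.40149088 0.09415305 0.16958142]
```

View pics/s3.png

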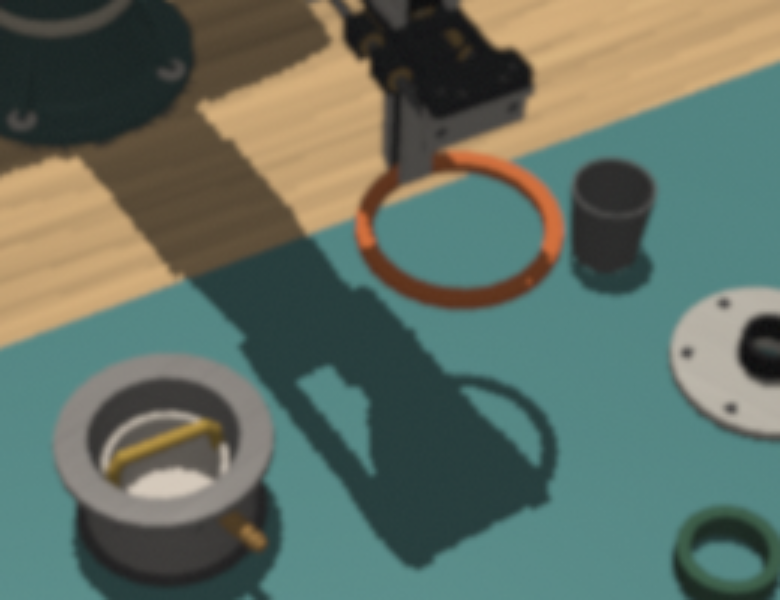

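The ring is held level, with slope below 0.01. I'll compare its centre with the flange in the same camera.

Run:
```python
from h import *
s0=np.load("scene0.npy",allow_pickle=True).item()
for s in (s0,snapshot("scene")):
    P=cloud(s)
    m=seg(s,(210,170,300,260),"grey")&(abs(P[...,2]-.08)<.008)&(np.hypot(P[...,0]-.46,P[...,1]+.116)<.09);print("flange",fit(outer(s,m,.08)))
    m=seg(s,(200,60,460,300),"orange"); Q=P[m]; h=np.median(Q[:,2]); cs=cv2.findContours(m.astype(np.uint8),cv2.RETR_EXTERNAL,cv2.CHAIN_APPROX_NONE)[0]
    m=m&(abs(P[...,2]-h)<.02); Q=P[m&(P[...,2]>h-.003)]; print("seal h",h,fit(Q),"top-surface circle")
s=snapshot("top");P=cloud(s); k=np.zeros(P.shape[:2],bool);k[180:400,180:340]=1
m=k&seg(s,(150,150,350,400),"orange")&(P[...,2]>.15)&(P[...,2]<.19);print("top",m.sum(),fit(P[m]))
```

```text
flange (np.float64(0.4637039976830234), np.float64(-0.11581299211423174), np.float64(0.07276654864963794))
seal h 0.009544081269217746 (np.float64(0.46770906276456853), np.float64(0.09291828233563833), np.float64(0.060767034572105603)) top-surface circle
flange (np.float64(0.46371698233567854), np.float64(-0.11578626699947658), np.float64(0.07273447610277538))
seal h 0.1756464305739584 (np.float64(0.4650629362414786), np.float64(0.0981537645944449), np.float64(0.061114373468911964)) top-surface circle
top 670 (np.float64(0.4600443671908705), np.float64(0.09860087065228769), np.float64(0.06102295373789206))
```

Request:
drive_tool(
  commands=[
    [-0.77, 0, 0, 0, 0, 0],
    [-0.77, 0, 0, 0, 0, 0],
    [-0.77, 0, 0, 0, 0, 0],
    [-0.77, 0, 0, 0, 0, 0],
    [-0.77, 0, 0, 0, 0, 0],
    [-0.77, 0, 0, 0, 0, 0],
    [-0.76, -0.02, 0, 0, 0, 0],
    [0, 0, 0.5, 0, 0, 0],
    [0, 0, 0.5, 0, 0, 0],
    [0, 0, 0.5, 0, 0, 0],
    [0, 0, 0, 0, 0, 0],
    [0, 0, 0, 0, 0, 0],
    [0, 0, 0, 0, 0, 0],
  ],
)

```text
time: 17.73
tool_pos: [0.402, -0.1213, 0.1118]
ee_rot: [3.14, 0.001, 1.571]
wrist_force: [-0.2, 0.1, -0.5]
width: 0.0104
finger_force: 30.0
```

Run:
```python
from h import *
for n in("top","scene"):
    s=snapshot(n);P=cloud(s)
    m=seg(s,(150,100,450,400),"orange")&(P[...,2]>.09)&(P[...,2]<.13)
    Q=P[m];h=np.median(Q[:,2]);T=Q[Q[:,2]>h-.003];print(n,m.sum(),h,fit(T));A=np.c_[Q[:,:2],np.ones(len(Q))]; print("slope",np.linalg.lstsq(A,Q[:,2],rcond=None)[0])
print(get_obs()["tool_pos"])
```

```text
top 567 0.11871052052742102 (np.float64(0.46121693415940196), np.float64(-0.11624169024324305), np.float64(0.060571173682019565))
slope [-0.00989019  0.00198829  0.12358061]
scene 791 0.11838554134591177 (np.float64(0.4651108635677589), np.float64(-0.11630918783794936), np.float64(0.06068184094383199))
slope [-0.00326368 -0.00156425  0.11957302]
[ 0.40184803 -0.12118957  0.11154811]
```

Request:
drive_tool(
  commands=[
    [0, -0.045, 0.3, 0, 0, 0],
    [0, 0, 0.2, 0, 0, 0],
    [0, 0, 0.12, 0, 0, 0],
    [0, 0, 0.05, 0, 0, 0],
    [0, 0, 0, 0, 0, 0],
    [0, 0, 0, 0, 0, 0],
    [0, 0, 0, 0, 0, 0],
    [0, 0, 0, 0, 0, 0],
  ],
)

```text
time: 18.82
tool_pos: [0.3996, -0.121, 0.084]
ee_rot: [3.141, 0.0, 1.571]
wrist_force: [-0.3, 0.2, -1.1]
width: 0.0104
finger_force: 30.0
```

Request:
drive_tool(
  commands=[
    [0, 0, 0.03, 0, 0, 0],
    [0, 0, 0, 0, 0, 0],
    [0, 0, 0, 0, 0, 0],
  ],
)

```text
time: 19.2
tool_pos: [0.3997, -0.121, 0.0828]
ee_rot: [3.141, 0.0, 1.571]
wrist_force: [-0.5, 0.3, 0.0]
width: 0.0104
finger_force: 29.9
```

Request:
drive_tool(
  commands=[
    [0, 0, 0, 0, 0, 0],
    [0, 0, 0, 0, 0, 0],
    [0, 0, 0, 0, 0, 0],
    [0, 0, 0, 0, 0, 0],
  ],
  gripper=0.7,
)

```text
time: 19.7
tool_pos: [0.3995, -0.121, 0.0827]
ee_rot: [3.142, -0.0, 1.571]
wrist_force: [0.1, 0.2, -0.1]
width: 0.0281
finger_force: 0.0
```

Request:
drive_tool(
  commands=[
    [0, 0, -0.2, 0, 0, 0],
    [0, 0, -0.5, 0, 0, 0],
    [0, 0, -0.7, 0, 0, 0],
    [0, 0, -0.8, 0, 0, 0],
    [0, 0, -0.8, 0, 0, 0],
    [0.8, 0, 0, 0, 0, 0],
    [0.8, 0, 0, 0, 0, 0],
    [0.8, 0, 0, 0, 0, 0],
    [0.8, 0, 0, 0, 0, 0],
    [0.8, 0, 0, 0, 0, 0],
    [0, 0, 0, 0, 0, 0],
    [0, 0, 0, 0, 0, 0],
  ],
)

```text
time: 21.2
tool_pos: [0.3996, 0.0385, 0.203]
ee_rot: [3.141, 0.001, 1.571]
wrist_force: [-0.1, -0.8, -0.5]
width: 0.0282
finger_force: 0.0
```

Run:
```python
from h import *
for n in("top","scene"):
    s=snapshot(n);P=cloud(s)
    m=seg(s,(150,100,450,400),"orange")&(P[...,2]>.07)&(P[...,2]<.13)
    Q=P[m];h=np.median(Q[:,2]);T=Q[Q[:,2]>h-.003];print(n,m.sum(),h,fit(T));A=np.c_[Q[:,:2],np.ones(len(Q))]; print("slope",np.linalg.lstsq(A,Q[:,2],rcond=None)[0])
    cv2.imwrite(f"pics/{n}4.png",s["image"])
print(get_obs()["tool_pos"])
s=cv2.imread("pics/top4.png")[200:350,250:450];cv2.imwrite("pics/t4.png",cv2.resize(s,None,fx=3,fy=3))
```

```text
top 949 0.08990810014574117 (np.float64(0.45858818447042804), np.float64(-0.11610744105409262), np.float64(0.06063077399032163))
slope [-0.00323181 -0.00159389  0.09118811]
scene 951 0.08956995054272611 (np.float64(0.4630621010379062), np.float64(-0.1159129102051645), np.float64(0.06090928687015433))
slope [ 0.00058494 -0.00316276  0.08885889]
[0.3996195  0.03810737 0.20280534]
```

View pics/t4.png

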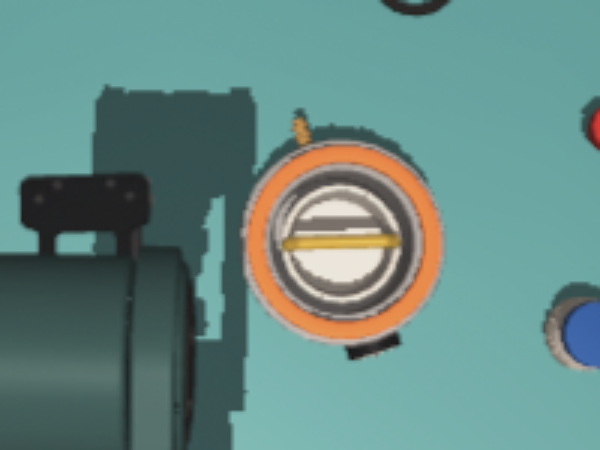

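The seal lies flat and centred within 1 mm on the flange, at crop pixel (343,240). The lid is next.

Request:
drive_tool(
  commands=[
    [0.876, 0.434, 0, 0, 0, 0],
    [0.876, 0.434, 0, 0, 0, 0],
    [0.876, 0.434, 0, 0, 0, 0],
    [0.876, 0.434, 0, 0, 0, 0],
    [0.876, 0.434, 0, 0, 0, 0],
    [0.876, 0.434, 0, 0, 0, 0],
    [0.876, 0.434, 0, 0, 0, 0],
    [0.876, 0.434, 0, 0, 0, 0],
    [0, 0, 0, 0, 0, 0],
    [0, 0, 0, 0, 0, 0],
    [0, 0, 0, 0, 0, 0],
  ],
  gripper=0.2,
)

```text
time: 22.68
tool_pos: [0.5384, 0.318, 0.2032]
ee_rot: [3.141, 0.0, 1.569]
wrist_force: [-1.0, 0.6, -0.2]
width: 0.0755
finger_force: 0.0
```

Request:
drive_tool(
  commands=[
    [0, 0, 1, 0, 0, 0],
    [0, 0, 1, 0, 0, 0],
    [0, 0, 1, 0, 0, 0],
    [0, 0, 0.7, 0, 0, 0],
    [0, 0, 0.5, 0, 0, 0],
    [0, 0, 0.3, 0, 0, 0],
    [0, 0, 0.1, 0, 0, 0],
    [0, 0, 0, 0, 0, 0],
    [0, 0, 0, 0, 0, 0],
    [0, 0, 0, 0, 0, 0],
  ],
)

```text
time: 23.92
tool_pos: [0.5389, 0.3197, 0.0196]
ee_rot: [3.14, -0.001, 1.571]
wrist_force: [-0.2, 1.2, -0.6]
width: 0.075
finger_force: 0.0
```

Request:
drive_tool(
  commands=[
    [0, 0, 0.1, 0, 0, 0],
    [0, 0, 0, 0, 0, 0],
    [0, 0, 0, 0, 0, 0],
  ],
)

```text
time: 24.3
tool_pos: [0.5383, 0.3193, 0.0145]
ee_rot: [-3.141, 0.0, 1.571]
wrist_force: [-0.1, 0.2, -0.3]
width: 0.0747
finger_force: 0.0
```

Request:
drive_tool(
  commands=[
    [0, 0, 0, 0, 0, 0],
    [0, 0, 0, 0, 0, 0],
    [0, 0, 0, 0, 0, 0],
    [0, 0, 0, 0, 0, 0],
    [0, 0, 0, 0, 0, 0],
    [0, 0, 0, 0, 0, 0],
  ],
  gripper=1,
)

```text
time: 25.05
tool_pos: [0.5387, 0.3193, 0.0148]
ee_rot: [3.141, -0.0, 1.571]
wrist_force: [1.1, 0.0, -0.1]
width: 0.0454
finger_force: 30.0
```

Request:
drive_tool(
  commands=[
    [0, 0, -0.2, 0, 0, 0],
    [0, 0, -0.4, 0, 0, 0],
    [0, 0, -0.7, 0, 0, 0],
    [0, 0, -0.8, 0, 0, 0],
    [0, 0, -0.8, 0, 0, 0],
    [0, 0, -0.6, 0, 0, 0],
    [0, 0, -0.3, 0, 0, 0],
    [0, 0, 0, 0, 0, 0],
    [0, 0, 0, 0, 0, 0],
    [0, 0, 0, 0, 0, 0],
  ],
)

```text
time: 26.3
tool_pos: [0.5377, 0.319, 0.1649]
ee_rot: [-3.139, 0.001, 1.571]
wrist_force: [0.5, -1.0, -3.7]
width: 0.0453
finger_force: 30.0
```

Request:
drive_tool(
  commands=[
    [-0.4, -0.08, 0, 0, 0, 0],
    [-0.8, -0.15, 0, 0, 0, 0],
    [-0.8, -0.15, 0, 0, 0, 0],
    [-0.8, -0.15, 0, 0, 0, 0],
    [-0.8, -0.15, 0, 0, 0, 0],
    [-0.8, -0.15, 0, 0, 0, 0],
    [-0.8, -0.15, 0, 0, 0, 0],
    [-0.8, -0.15, 0, 0, 0, 0],
    [-0.8, -0.15, 0, 0, 0, 0],
    [-0.8, -0.15, 0, 0, 0, 0],
    [-0.8, -0.15, 0, 0, 0, 0],
    [-0.8, -0.15, 0, 0, 0, 0],
    [-0.8, -0.15, 0, 0, 0, 0],
    [-0.8, -0.1, 0, 0, 0, 0],
    [-0.08, 0, 0, 0, 0, 0],
    [0, 0, 0.5, 0, 0, 0],
    [0, 0, 0.3, 0, 0, 0],
    [0, 0, 0, 0, 0, 0],
    [0, 0, 0, 0, 0, 0],
    [0, 0, 0, 0, 0, 0],
  ],
)

```text
time: 28.8
tool_pos: [0.4597, -0.1159, 0.1355]
ee_rot: [3.14, 0.0, 1.571]
wrist_force: [1.0, -0.2, -4.4]
width: 0.0452
finger_force: 30.0
```

Run:
```python
from h import *
for n in("top","scene"):
    s=snapshot(n);P=cloud(s)
    m=seg(s,(150,100,450,400),"white")&(P[...,2]>.115)&(P[...,2]<.15)&(np.hypot(P[...,0]-.46,P[...,1]+.116)<.09)
    Q=P[m];h=np.median(Q[:,2]);print(n,m.sum(),h,fit(outer(s,m,h)),(Q.min(0)+Q.max(0))/2,np.ptp(Q,0));A=np.c_[Q[:,:2],np.ones(len(Q))]; print("slope",np.linalg.lstsq(A,Q[:,2],rcond=None)[0])
    cv2.imwrite(f"pics/{n}5.png",s["image"])
print(get_obs()["tool_pos"])
a=cv2.imread("pics/top5.png")[200:350,270:470];b=cv2.imread("pics/scene5.png")[130:280,160:360]
cv2.imwrite("pics/c5.png",cv2.resize(np.hstack([a,b]),None,fx=2,fy=2))
```

```text
top 190 0.13089246308641883 (np.float64(0.4354432826316546), np.float64(-0.08142620238148765), np.float64(0.013713974344511753)) [ 0.44537945 -0.10686554  0.12992514] [0.0978025  0.11835528 0.00966233]
slope [-0.01650914  0.00943004  0.13866323]
scene 673 0.13075333807305 (np.float64(0.45402911528063544), np.float64(-0.13334755156525954), np.float64(0.051679328266643274)) [ 0.45942538 -0.11428822  0.13432222] [0.12964667 0.13835597 0.02083193]
slope [ 0.00703946 -0.0004751   0.12745665]
[ 0.45958374 -0.11590853  0.13533101]
```

View pics/c5.png

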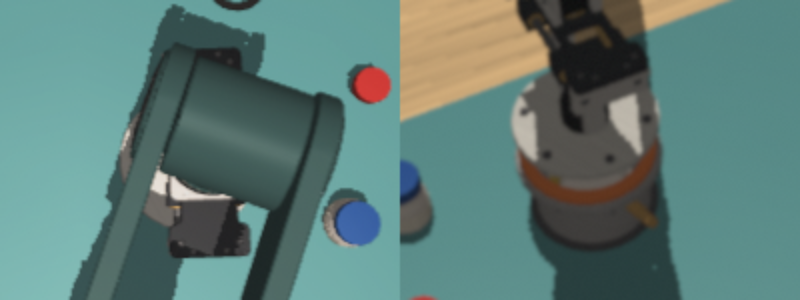

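The lid is level above the pot, with the seal visible under it in the scene view at crop pixel (590,175). I'll lower it now.

Request:
drive_tool(
  commands=[
    [0, -0.01, 0.3, 0, 0, 0],
    [0, 0, 0.2, 0, 0, 0],
    [0, 0, 0.12, 0, 0, 0],
    [0, 0, 0.06, 0, 0, 0],
    [0, 0, 0.03, 0, 0, 0],
    [0, 0, 0, 0, 0, 0],
    [0, 0, 0, 0, 0, 0],
    [0, 0, 0, 0, 0, 0],
  ],
)

```text
time: 29.9
tool_pos: [0.4589, -0.1159, 0.1065]
ee_rot: [3.141, 0.0, 1.571]
wrist_force: [0.2, 0.7, -4.8]
width: 0.0456
finger_force: 30.0
```

Request:
drive_tool(
  commands=[
    [0, 0, 0.04, 0, 0, 0],
    [0, 0, 0, 0, 0, 0],
    [0, 0, 0, 0, 0, 0],
  ],
)

```text
time: 30.28
tool_pos: [0.4589, -0.1159, 0.1047]
ee_rot: [3.141, -0.0, 1.571]
wrist_force: [0.4, -0.3, -3.8]
width: 0.0455
finger_force: 30.0
```

Request:
drive_tool(
  commands=[
    [0, 0, 0.02, 0, 0, 0],
    [0, 0, 0, 0, 0, 0],
    [0, 0, 0, 0, 0, 0],
  ],
)

```text
time: 30.65
tool_pos: [0.4589, -0.1159, 0.1047]
ee_rot: [3.141, 0.0, 1.571]
wrist_force: [-1.8, 0.1, 4.0]
width: 0.0452
finger_force: 30.0
```

Contact is confirmed: the wrist force went from −4 N to +4 N. I'll release, rise and move towards the stopper.

Request:
drive_tool(
  commands=[
    [0, 0, 0, 0, 0, 0],
    [0, 0, 0, 0, 0, 0],
    [0, 0, 0, 0, 0, 0],
    [0, 0, 0, 0, 0, 0],
    [0, 0, 0, 0, 0, 0],
  ],
  gripper=0.2,
)

```text
time: 31.28
tool_pos: [0.4588, -0.1159, 0.1038]
ee_rot: [3.142, -0.0, 1.571]
wrist_force: [-0.4, 0.8, 0.3]
width: 0.075
finger_force: 0.0
```

Request:
drive_tool(
  commands=[
    [0, 0, -0.3, 0, 0, 0],
    [0, 0, -0.7, 0, 0, 0],
    [0, 0, -0.8, 0, 0, 0],
    [0, 0, -0.8, 0, 0, 0],
    [-0.85, 0.32, 0, 0, 0, 0],
    [-0.85, 0.32, 0, 0, 0, 0],
    [-0.85, 0.32, 0, 0, 0, 0],
    [-0.85, 0.32, 0, 0, 0, 0],
    [-0.85, 0.32, 0, 0, 0, 0],
    [-0.87, 0.34, 0, 0, 0, 0],
    [0, 0, 0, 0, 0, 0],
    [0, 0, 0, 0, 0, 0],
    [0, 0, 0, 0, 0, 0],
  ],
)

```text
time: 32.9
tool_pos: [0.5364, -0.3197, 0.2086]
ee_rot: [3.141, 0.0, 1.572]
wrist_force: [-0.7, -0.8, -0.1]
width: 0.0752
finger_force: 0.0
```

Run:
```python
from h import *
for n in("top","scene"):
    s=snapshot(n);P=cloud(s); D=np.hypot(P[...,0]-.46,P[...,1]+.116)
    m=(P[...,2]>.094)&(P[...,2]<.106)&(D<.085)&seg(s,(0,0,640,480),"white")
    Q=P[m];h=np.median(Q[:,2]);print(n,m.sum(),h,fit(outer(s,m,h)));A=np.c_[Q[:,:2],np.ones(len(Q))]; print("slope",np.linalg.lstsq(A,Q[:,2],rcond=None)[0])
    m=(P[...,2]>.118)&(P[...,2]<.135)&(D<.04);Q=P[m];print("neck",np.median(Q[:,2]),fit(outer(s,m,.124)),(Q.min(0)+Q.max(0))/2)
    cv2.imwrite(f"pics/{n}6.png",s["image"])
    m=seg(s,(440,225,475,260) if n=="top" else (150,270,195,315),"red")&(P[...,2]>.04)
    if m.sum(): print("stop",m.sum(),fit(outer(s,m,.046)))
print(get_obs()["tool_pos"])
a=cv2.imread("pics/top6.png")[200:350,270:520]
cv2.imwrite("pics/c6.png",cv2.resize(a,None,fx=3,fy=3))
```

```text
top 3060 0.09999607570629736 (np.float64(0.4579864973095308), np.float64(-0.1145027092493363), np.float64(0.06880886359558064))
slope [-0.00230883  0.00027719  0.10113465]
neck 0.12322282363478132 (np.float64(0.457671200704744), np.float64(-0.11529702577715406), np.float64(0.022444768326410368)) [ 0.45727968 -0.1155015   0.12373234]
stop 232 (np.float64(0.5367206419429736), np.float64(-0.321116893657001), np.float64(0.018374270332077988))
scene 1821 0.10012251515460066 (np.float64(0.4615323129066644), np.float64(-0.11374728756890912), np.float64(0.06942514468846013))
slope [-0.00114326 -0.00157058  0.10044442]
neck 0.12311956646943495 (np.float64(0.4622828866284723), np.float64(-0.11467577462385822), np.float64(0.024068472404602404)) [ 0.45976036 -0.11400829  0.12316887]
stop 265 (np.float64(0.5436953114295098), np.float64(-0.3213255389801476), np.float64(0.018281218107779947))
[ 0.53640402 -0.3197007   0.20855535]
```

View pics/c6.png

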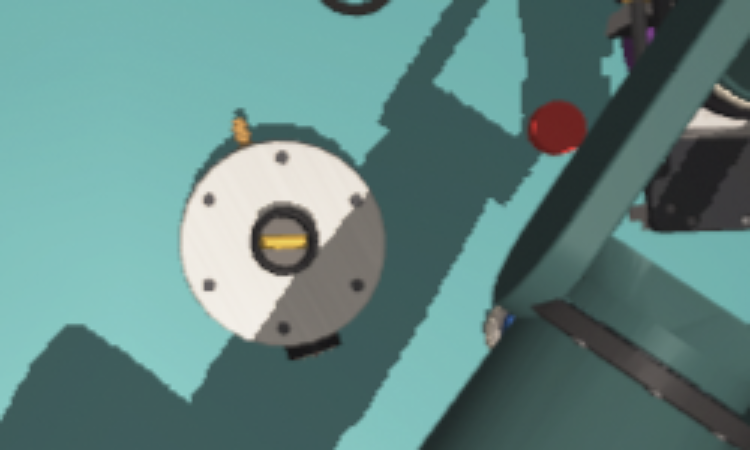

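The lid is flat and centred within about 1.5 mm at crop pixel (284,242). The stopper is at crop pixel (557,128), unchanged.

Request:
drive_tool(
  commands=[
    [-0.03, 0, 1, 0, 0, 0],
    [0, 0, 1, 0, 0, 0],
    [0, 0, 1, 0, 0, 0],
    [0, 0, 0.7, 0, 0, 0],
    [0, 0, 0.5, 0, 0, 0],
    [0, 0, 0.25, 0, 0, 0],
    [0, 0, 0.05, 0, 0, 0],
    [0, 0, 0, 0, 0, 0],
    [0, 0, 0, 0, 0, 0],
    [0, 0, 0, 0, 0, 0],
    [0, 0, 0, 0, 0, 0],
  ],
)

```text
time: 34.38
tool_pos: [0.5365, -0.322, 0.0282]
ee_rot: [3.141, 0.0, 1.571]
wrist_force: [0.3, 0.4, -0.0]
width: 0.0749
finger_force: 0.0
```

Request:
drive_tool(
  commands=[
    [0, 0, 0, 0, 0, 0],
    [0, 0, 0, 0, 0, 0],
    [0, 0, 0, 0, 0, 0],
    [0, 0, 0, 0, 0, 0],
    [0, 0, 0, 0, 0, 0],
    [0, 0, 0, 0, 0, 0],
    [0, 0, 0, 0, 0, 0],
  ],
  gripper=1,
)

```text
time: 35.25
tool_pos: [0.5364, -0.3219, 0.0279]
ee_rot: [3.141, -0.0, 1.571]
wrist_force: [0.4, 1.0, 2.0]
width: 0.0381
finger_force: 30.0
```

Request:
drive_tool(
  commands=[
    [0, 0, -0.3, 0, 0, 0],
    [0, 0, -0.7, 0, 0, 0],
    [0, 0, -0.8, 0, 0, 0],
    [0, 0, -0.8, 0, 0, 0],
    [0, 0, -0.8, 0, 0, 0],
    [0, 0, -0.5, 0, 0, 0],
    [0, 0, 0, 0, 0, 0],
    [0, 0, 0, 0, 0, 0],
    [0, 0, 0, 0, 0, 0],
  ],
)

```text
time: 36.38
tool_pos: [0.5357, -0.3214, 0.1821]
ee_rot: [-3.139, -0.002, 1.571]
wrist_force: [0.5, 0.2, -0.4]
width: 0.0382
finger_force: 30.0
```

Request:
drive_tool(
  commands=[
    [0.855, -0.323, 0, 0, 0, 0],
    [0.855, -0.323, 0, 0, 0, 0],
    [0.855, -0.323, 0, 0, 0, 0],
    [0.855, -0.323, 0, 0, 0, 0],
    [0.855, -0.323, 0, 0, 0, 0],
    [0.855, -0.323, 0, 0, 0, 0],
    [0, 0, 0, 0, 0, 0],
    [0, 0, 0, 0, 0, 0],
    [0, 0, 0, 0, 0, 0],
    [0, 0, 0, 0, 0, 0],
  ],
)

```text
time: 37.62
tool_pos: [0.459, -0.1174, 0.1836]
ee_rot: [-3.141, -0.0, 1.57]
wrist_force: [0.4, 0.2, -0.1]
width: 0.0385
finger_force: 30.0
```

Run:
```python
from h import *
print(get_obs()["tool_pos"])
s=snapshot("scene");P=cloud(s);cv2.imwrite("pics/s7.png",cv2.resize(s["image"][110:270,160:360],None,fx=3,fy=3))
m=seg(s,(180,80,340,260),"red")&(P[...,2]>.12);Q=P[m];print(len(Q),Q.min(0),Q.max(0))
```

```text
[ 0.45902058 -0.11743343  0.1835581 ]
103 [ 0.44788201 -0.13597162  0.16212104] [ 0.47628511 -0.11593224  0.2047303 ]
```

View pics/s7.png

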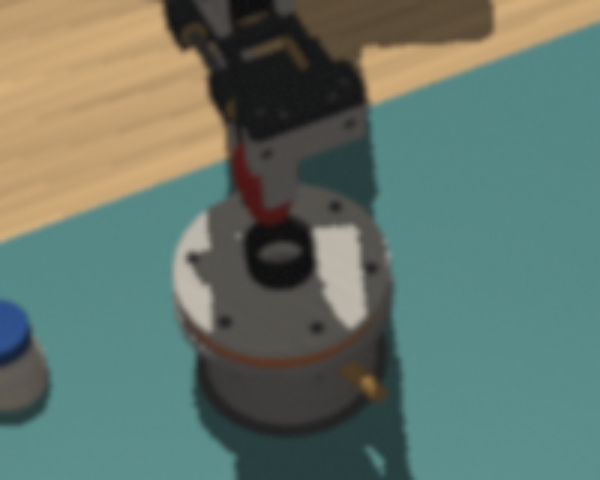

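The stopper is held upright just above the neck, at crop pixels (265,200) and (280,250). I'll lower it.

Request:
drive_tool(
  commands=[
    [0.025, -0.01, 0.3, 0, 0, 0],
    [0, 0, 0.3, 0, 0, 0],
    [0, 0, 0.2, 0, 0, 0],
    [0, 0, 0.12, 0, 0, 0],
    [0, 0, 0.05, 0, 0, 0],
    [0, 0, 0, 0, 0, 0],
    [0, 0, 0, 0, 0, 0],
    [0, 0, 0, 0, 0, 0],
  ],
)

```text
time: 38.67
tool_pos: [0.4587, -0.1158, 0.1454]
ee_rot: [3.141, 0.0, 1.571]
wrist_force: [-0.0, 0.2, 0.2]
width: 0.0382
finger_force: 30.0
```

Request:
drive_tool(
  commands=[
    [0, 0, 0.1, 0, 0, 0],
    [0, 0, 0.07, 0, 0, 0],
    [0, 0, 0.05, 0, 0, 0],
    [0, 0, 0, 0, 0, 0],
    [0, 0, 0, 0, 0, 0],
    [0, 0, 0, 0, 0, 0],
  ],
)

```text
time: 39.42
tool_pos: [0.4585, -0.1155, 0.1362]
ee_rot: [-3.142, -0.0, 1.571]
wrist_force: [0.4, 2.2, -0.3]
width: 0.0381
finger_force: 30.0
```

Request:
drive_tool(
  commands=[
    [0, 0, 0.04, 0, 0, 0],
    [0, 0, 0, 0, 0, 0],
    [0, 0, 0, 0, 0, 0],
  ],
)

```text
time: 39.8
tool_pos: [0.4586, -0.1154, 0.1349]
ee_rot: [3.141, -0.0, 1.571]
wrist_force: [-0.6, 3.5, 3.1]
width: 0.0383
finger_force: 30.0
```

Request:
drive_tool(
  commands=[
    [0, 0, 0.03, 0, 0, 0],
    [0, 0, 0, 0, 0, 0],
    [0, 0, 0, 0, 0, 0],
  ],
)

```text
time: 40.17
tool_pos: [0.4586, -0.1154, 0.1337]
ee_rot: [3.141, -0.001, 1.571]
wrist_force: [-1.4, 5.6, 4.9]
width: 0.0381
finger_force: 30.0
```

The neck is pushing the tool towards +y, so I'll ease 1 mm that way and press on.

Request:
drive_tool(
  commands=[
    [0.03, 0, 0, 0, 0, 0],
    [0, 0, 0.03, 0, 0, 0],
    [0, 0, 0, 0, 0, 0],
    [0, 0, 0, 0, 0, 0],
  ],
)

```text
time: 40.67
tool_pos: [0.4586, -0.1151, 0.1329]
ee_rot: [3.141, 0.001, 1.571]
wrist_force: [0.0, 2.5, 5.8]
width: 0.0384
finger_force: 30.0
```

Request:
drive_tool(
  commands=[
    [0, 0, 0.04, 0, 0, 0],
    [0, 0, 0, 0, 0, 0],
    [0, 0, 0, 0, 0, 0],
  ],
)

```text
time: 41.05
tool_pos: [0.4587, -0.1151, 0.1325]
ee_rot: [3.14, 0.002, 1.571]
wrist_force: [-2.6, 4.2, 10.6]
width: 0.0382
finger_force: 30.0
```

Request:
drive_tool(
  commands=[
    [0.02, 0, 0.05, 0, 0, 0],
    [0, 0, 0, 0, 0, 0],
    [0, 0, 0, 0, 0, 0],
  ],
)

```text
time: 41.42
tool_pos: [0.4587, -0.115, 0.1322]
ee_rot: [3.139, 0.004, 1.57]
wrist_force: [-4.9, 2.5, 16.2]
width: 0.038
finger_force: 30.0
```

Request:
drive_tool(
  commands=[
    [0, 0, 0, 0, 0, 0],
    [0, 0, 0, 0, 0, 0],
    [0, 0, 0, 0, 0, 0],
    [0, 0, 0, 0, 0, 0],
    [0, 0, 0, 0, 0, 0],
  ],
  gripper=0.2,
)

```text
time: 42.05
tool_pos: [0.4584, -0.1137, 0.1283]
ee_rot: [-3.141, -0.0, 1.571]
wrist_force: [0.2, -0.8, -0.5]
width: 0.0748
finger_force: 0.0
```

Request:
drive_tool(
  commands=[
    [0, 0, -0.3, 0, 0, 0],
    [0, 0, -0.7, 0, 0, 0],
    [0, 0, -0.8, 0, 0, 0],
    [0, 0, -0.8, 0, 0, 0],
    [0.9, 0, 0, 0, 0, 0],
    [0.9, 0, 0, 0, 0, 0],
    [0.9, 0, 0, 0, 0, 0],
    [0.9, 0, 0, 0, 0, 0],
    [0.9, 0, 0, 0, 0, 0],
    [0, 0, 0, 0, 0, 0],
    [0, 0, 0, 0, 0, 0],
    [0, 0, 0, 0, 0, 0],
  ],
)

```text
time: 43.55
tool_pos: [0.4586, 0.0653, 0.2329]
ee_rot: [3.141, 0.0, 1.569]
wrist_force: [0.7, -0.9, -0.4]
width: 0.0751
finger_force: 0.0
```

Run:
```python
from h import *
o=get_obs();print(o["tool_pos"],o["time"],o["width"])
ims=[]
for n,b in(("top",(200,290)),("scene",(130,160))):
    s=snapshot(n);P=cloud(s); D=np.hypot(P[...,0]-.46,P[...,1]+.116)
    m=(P[...,2]>.094)&(P[...,2]<.106)&(D<.085)&seg(s,(0,0,640,480),"white");Q=P[m];A=np.c_[Q[:,:2],np.ones(len(Q))]
    print(n,"lid",fit(outer(s,m,.1)),np.median(Q[:,2]),np.linalg.lstsq(A,Q[:,2],rcond=None)[0])
    m=seg(s,(0,0,640,480),"red")&(D<.06)&(P[...,2]>.13);h=np.median(P[m][:,2]);m&=P[...,2]>.145
    Q=P[m];A=np.c_[Q[:,:2],np.ones(len(Q))];print("stopper top",np.median(Q[:,2]),fit(outer(s,m,np.median(Q[:,2]))),np.linalg.lstsq(A,Q[:,2],rcond=None)[0])
    ims.append(s["image"][b[0]:b[0]+150,b[1]:b[1]+190])
cv2.imwrite("pics/c8.png",cv2.resize(np.hstack(ims),None,fx=2,fy=2))
```

```text
[0.45860731 0.06531034 0.23291757] 43.55 0.07506865947786558
top lid (np.float64(0.4574313142984422), np.float64(-0.11625836105221098), np.float64(0.0693301738582924)) 0.10001407493943967 [ 5.35746401e-05 -9.58289955e-04  9.98723630e-02]
stopper top 0.15075016595105567 (np.float64(0.45717373549101037), np.float64(-0.11570648990709816), np.float64(0.018707473629715185)) [0.01389927 0.00469805 0.1448435 ]
scene lid (np.float64(0.46027756231031036), np.float64(-0.11492503664703044), np.float64(0.0698739034318662)) 0.1000312892175448 [-0.00161342 -0.0004124   0.10072977]
stopper top 0.1504609819713007 (np.float64(0.4627808483095979), np.float64(-0.11629651499710647), np.float64(0.019095927480877375)) [-0.01284608 -0.0003593   0.15628736]
```

View pics/c8.png

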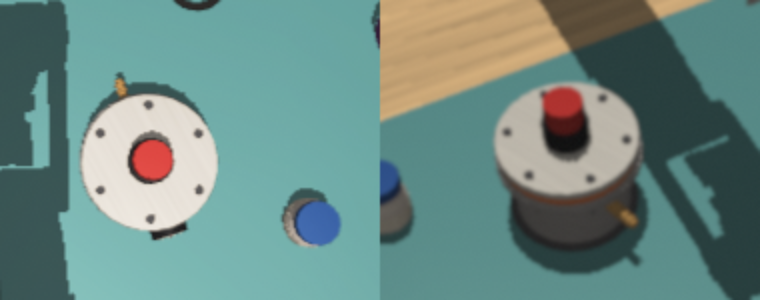

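The stopper's top is at 0.1507 m, so it sits 19 mm deep in the neck, and both it and the lid are upright and centred (crop pixels (152,160) and (563,115)).

```bash
python3 -c "
from h import *
print(close_job())"
```

```text
the job is handed in; nothing more can be done
None
```

The resin trap is built up in the order given (liner, orange seal, lid, stopper about 19 mm deep in the neck) and handed in after about 44 s of robot time; the hand-in gave no verdict, but the last camera check showed the lid and stopper upright, centred and released.

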